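# Lay out an instrument repair kit on its outline pads

### The job

Lay out the repair kit: set the heat sink, the relay, the solder reel and the loose knob each on the pad whose black outline matches its shape and size. Each shall lie flat, as it lies on the bench now, in the middle of its outline, with the two rectangular parts squared to theirs (either way round), and all four let go.

Things in the scene. Friction and masses are not known exactly. Their poses are not given: they have to be found in the camera images.
- heatsink_mid (a point): grey finned metal heat sink, a rectangular block 45 mm along its x, 60 mm along its y, 28 mm high, fins up, loose, about 90 g. The point is its centre, 14 mm above its underside; z up. Grasp across its x (45 mm)
- relay_block_mid (a point): plug-in relay lying on its side, a rectangular block 29 mm along its x, 50 mm along its y with the pins (pins at the +y end, about 8 mm long), 23 mm high, loose, about 35 g. The point is its centre, half-way up, 11.5 mm above its underside; z up. Grasp across its x (29 mm)
- solder_spool_mid (a point): solder reel with blue flanges, standing on its flange, round, 52 mm in diameter, 38 mm high, loose, about 240 g. The point is its centre, 19 mm above its underside; z up, its axis
- knob_loose_mid (a point): black ribbed instrument knob with a pale metal top, standing on its flat base, round, 26 mm in diameter, 17 mm high, loose, about 12 g. The point is its centre, 8.5 mm above its underside; z up, its axis
- pad_large_rect_top (a point): flat grey plate 84 x 88 mm, 4 mm thick, fixed to the bench, with a screw head in each corner and a flat black outline 51 x 66 mm, the larger rectangle, in its middle (no recess, no rim). The point is the centre of the plate's top, 4 mm above the bench; z up, y along the outline's long side
- pad_small_rect_top (a point): flat grey plate 84 x 88 mm, 4 mm thick, fixed to the bench, with a screw head in each corner and a flat black outline 35 x 56 mm, the smaller rectangle, in its middle (no recess, no rim). The point is the centre of the plate's top, 4 mm above the bench; z up, y along the outline's long side
- pad_large_round_top (a point): flat grey plate 84 x 88 mm, 4 mm thick, fixed to the bench, with a screw head in each corner and a flat black outline 58 mm in diameter, the larger disc, in its middle (no recess, no rim). The point is the centre of the plate's top, 4 mm above the bench; z up
- pad_small_round_top (a point): flat grey plate 84 x 88 mm, 4 mm thick, fixed to the bench, with a screw head in each corner and a flat black outline 32 mm in diameter, the smaller disc, in its middle (no recess, no rim). The point is the centre of the plate's top, 4 mm above the bench; z up
Not all that is in view belongs to the job. What is shaped like the part that bears heatsink_mid but yellow is not meant.

How it is judged:
At the end, for the whole second after the job is handed in: Each part rests flat and still on its own outline (heat sink larger rectangle, relay smaller rectangle, reel larger disc, knob smaller disc): centre within 12 mm of the pad's centre, tilt below 0.12 rad, heat sink and relay within 0.2 rad of their outlines, either way round (horizontal distance between heatsink_mid and pad_large_rect_top below 0.012 m and angle between each of heatsink_mid, relay_block_mid, solder_spool_mid, knob_loose_mid's own z axis and vertical below 0.12 rad and z of heatsink_mid in the frame of pad_large_rect_top between 0.01 and 0.018 m and linear speed of each of heatsink, relay_block, solder_spool, knob_loose below 0.01 m/s and angle between the y axis of heatsink_mid and the y axis of pad_large_rect_top, either way round below 0.2 rad and horizontal distance between relay_block_mid and pad_small_rect_top below 0.012 m and z of relay_block_mid in the frame of pad_small_rect_top between 0.0075 and 0.0155 m and angle between the y axis of relay_block_mid and the y axis of pad_small_rect_top, either way round below 0.2 rad and horizontal distance between solder_spool_mid and pad_large_round_top below 0.012 m and z of solder_spool_mid in the frame of pad_large_round_top between 0.015 and 0.023 m and horizontal distance between knob_loose_mid and pad_small_round_top below 0.012 m and z of knob_loose_mid in the frame of pad_small_round_top between 0.0045 and 0.0125 m); the robot touches nothing.
It also fails if it takes over 88 s, if anything falls off the work surface, if the arm or the gripper's body presses on something with over 40 N, if the wrist force passes 120 N, or if a joint passes its speed limit or range.

### The arm

A 7-joint arm with a two-finger parallel gripper is mounted at the origin on a cart in front of the work surface, level with it; the furniture and walls round the work are solid. World frame = base frame: x ahead of the robot, y to its left, z up, the work surface at z = 0. Lengths are in m, angles in rad, forces in N, time in s.
With the tool pointing down it reaches from about 0.35 to 0.9 m from the base axis. Payload 8.1 kg.
Tool frame: the origin (TCP) lies midway between the tips of the shut fingers; the grasp point (between the pads) lies 19 mm behind it; z points along the fingers, y is the direction in which the jaws open and shut (so a half turn about z gives the same grasp; the last joint's range is limited). The gripper opens to 92 mm and grips with 3 to 60 N. Pads are 19 mm wide; open, the fingers measure 130 mm over their backs; the gripper's body (75 mm by 190 mm) begins 47 mm behind the grasp point.
Start: joints at [1.134, 0.434, 0.025, 1.573, -0.012, 1.134, -0.075], TCP at [0.205, -0.591, 0.227] pointing down, gripper open.
Joint ranges: [-2.62, 2.62], [-0.44, 2.09], [-1.27, 1.32], [0.08, 2.57], [-1.32, 4.46], [0.12, 2], [-2.74, 2.74]. Speed limits (rad/s): [2.22, 2.22, 3.01, 3.01, 3.14, 3.14, 3.14].

### API

Orientations are given as a rotation vector (axis times angle).
In Python, from cell import arm gives the robot as it stands. The module is installed in compiled form; this text tells all that it offers.
- The arm moves only by the tool jog_arm, never from a script. Its argument "increments" is a list of rows, each an object with "slide": the shift along the tool's x, y, z in mm, a list of three; "roll": the turn about the tool's z in rad; "gripper": the opening, from 0 (shut) to 1 (fully open). In form: [{"slide": [x, y, z], "roll": roll, "gripper": gripper}, ...]. A call has exactly 10 rows; each row is the pose to reach, as a shift and turn from the pose commanded when the call began, along the tool's axes at that moment; what a row does not reach only later rows make up. A row lasts 1/12 s, in which the tool goes at most 41.7 mm and 7.16 degrees, less where a joint would pass 70% of its speed; a pose out of reach is approached as far as the arm can. A call with a gripper value outside its range is refused whole. The fingers move at their own pace and stop on an object; "newtons" is the grip in N (left out, the last holds). Time passes only in rows, so rows that repeat a pose let the fingers close, or fill a call up. It gives the time, the measured TCP pose, the force and the opening at its end, in the units of the state.
- arm.observe(): the state, without advancing time (a new reading comes with each control period).
- arm.get_image(name): name is "side" or "top" or "wrist"; returns a dict with "frame" (480x640x3 uint8, blue, green, red), "depth" (480x640 float32, m along the optical axis (not along the pixel's ray), 0 where there is no reading), "intrinsics" (3x3 intrinsics, pixels), "R" (3x3) and "t" (3): a world point X has camera coordinates R X + t; the wrist camera has in their place "hand_eye" (4x4, takes a point from camera to tool coordinates, whose origin is the TCP and whose axes are the flange's). Camera axes: x right, y down, z forward; pixel columns grow to the right and rows downward; lengths in m; the calibration is good to about 2 mm. A picture is of the moment at which its call begins: read the wrist's pose just before it.
- arm.sign_off(): hands the job in, once; it reports no verdict.
The state is a dict: "clock": time; "joints": joint angles; "dq": joint speeds; "joint_efforts": joint torques, N m; "position": TCP position; "ee_rot": TCP orientation; "force": force on the tool from outside, world axes, zero at the start; "ft_torque": the same for the moment, N m; "width": opening from 0.0 (shut) to 1.0 (fully open).
Only numpy, scipy, OpenCV 4.12 (cv2) and the standard library are available. Lean on these libraries where they do the work, as an engineer would, in place of code of your own. Each camera call takes 0.05 s, during which the arm holds its last target.

## Working session

There is one attempt and no reset: what is moved stays moved. The work goes in short steps, Python scripts to look and compute and a tool call to move; the robot and the scene stay as the last step left them, time stands still between calls to the robot, and variables do not carry over. Pictures are saved under pics/ and viewed, and the job is handed in when it is done.

Besides the shell and the picture viewer there is one more tool, called after "Request:" by a JSON object that holds its "name" and its "arguments". jog_arm: Moves the arm, as the interface text tells. Its arguments: {"type":"object","properties":{"increments":{"type":"array"},"newtons":{"type":"number"}},"required":["increments"]}

```bash
mkdir -p pics
cat > h.py <<'E'
import numpy as np, cv2
from cell import arm
def grab(n):
    s=arm.observe(); d=arm.get_image(n); d['s']=s; return d
E
python3 - <<'E'
from h import *
import pickle
print(arm.observe())
for n in ['top','side']:
    d=grab(n); cv2.imwrite(f'pics/{n}0.png',d['frame']); pickle.dump(d,open(f'{n}0.pkl','wb'))
    print(n,d['intrinsics'],d['R'],d['t'])
E
```

```text
{'clock': 0.0, 'joints': array([ 1.13438114,  0.43521457,  0.02498312,  1.57408457, -0.01160492,
        1.13401531, -0.07510034]), 'dq': array([ 4.32848649e-04,  1.20251286e-03, -1.82243214e-03, -2.98805497e-04,
        1.47186048e-03,  8.06506739e-04,  7.85357908e-05]), 'joint_efforts': array([ 8.67642229e-04, -6.67852950e+01,  9.85360332e-01, -3.14450419e+01,
       -6.05565123e-02,  4.30172228e-02,  2.18253354e-04]), 'position': array([ 0.20455536, -0.59003618,  0.22595517]), 'ee_rot': array([-3.09645231e+00, -5.21545275e-01,  6.30386724e-04]), 'force': array([-0.38196526, -0.82395574,  0.48937949]), 'ft_torque': array([-0.04248832, -0.01529285, -0.02659558]), 'width': 0.9999404749116446}
top [[518.82684796   0.         310.58451414]
 [  0.         518.82684796 237.44481654]
 [  0.           0.           1.        ]] [[-0.0254127  -0.99964997 -0.00735705]
 [-0.99577223  0.02596259 -0.08811134]
 [ 0.08827151  0.0050868  -0.99608346]] [0.05100243 0.53065587 1.29804721]
side [[516.18099161   0.         322.76562305]
 [  0.         516.18099161 246.57774323]
 [  0.           0.           1.        ]] [[ 0.3192794   0.94762138  0.00862497]
 [ 0.77931733 -0.25737308 -0.57133492]
 [-0.53918935  0.18913706 -0.82067169]] [-0.18226444 -0.36720796  1.62670587]
```

View pics/top0.png

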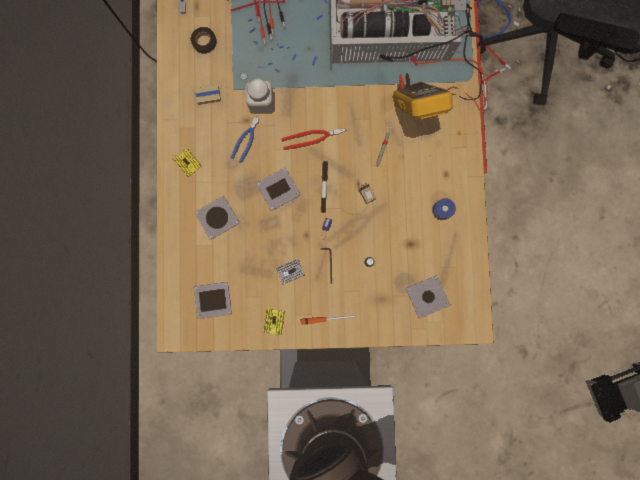

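View pics/side0.png

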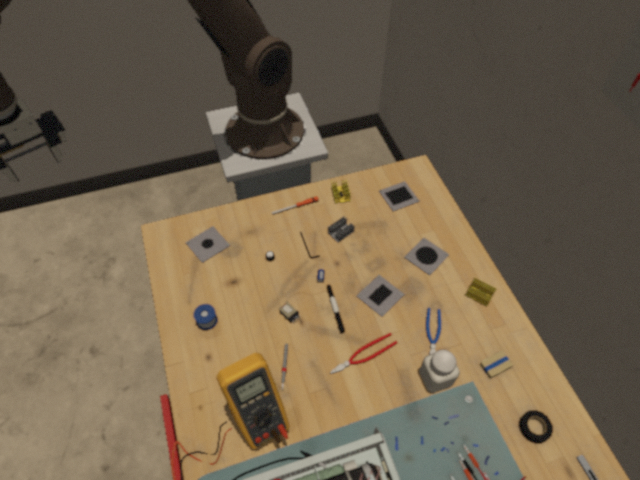

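Run:
```python
from h import *
import pickle
d=pickle.load(open('top0.pkl','rb')); f=d['frame']
c=[(290,271,'hs'),(367,193,'relay'),(444,208,'reel'),(369,261,'knob'),(213,300,'LR'),(278,188,'SR'),(217,216,'LRo'),(428,297,'SRo')]
t=[cv2.resize(f[y-25:y+25,x-25:x+25],(200,200),interpolation=cv2.INTER_NEAREST) for x,y,_ in c]
cv2.imwrite('pics/crops0.png',np.vstack([np.hstack(t[:4]),np.hstack(t[4:])]))
```

```text
(no output)
```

View pics/crops0.png

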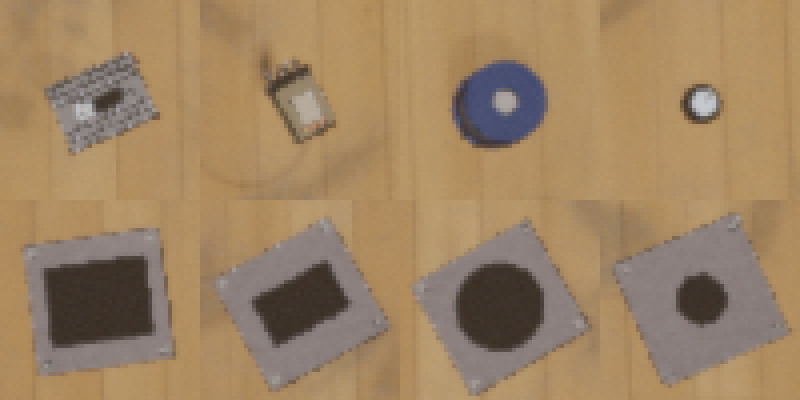

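Candidates (top view): heat sink is the grey finned block at (290,271), with yellow look-alikes at (187,162) and (274,321) rejected. The relay is (367,193), beige with pins. The reel is the blue flange at (444,208), not the small blue part at (327,224) or the tape ring at (203,40). The knob is (369,261). The pads are large rect (213,300), small rect (278,188), large disc (217,216) and small disc (428,297). The crops confirm these choices.

```bash
cat >> h.py <<'E'
def world(d,uv,z):
    K,R,t=d['intrinsics'],d['R'],d['t']
    uv=np.asarray(uv,float).reshape(-1,2)
    r=np.c_[(uv-[K[0,2],K[1,2]])/[K[0,0],K[1,1]],np.ones(len(uv))]@R
    c=-R.T@t
    return c+r*((z-c[2])/r[:,2])[:,None]
def blob(mask,x,y):
    n,l,st,ce=cv2.connectedComponentsWithStats(mask.astype(np.uint8))
    i=np.argmin([np.hypot(*(ce[k]-[x,y])) if st[k,4]>8 else 1e9 for k in range(n)])
    return l==i
def rect(P):
    (c,(w,h),a)=cv2.minAreaRect((P[:,:2]*1000).astype(np.float32))
    if w<h: a+=90
    return np.array(c),max(w,h),min(w,h),((a+90)%180)-90   # long-axis angle deg
def depthxyz(d):
    K,R,t=d['intrinsics'],d['R'],d['t']
    v,u=np.mgrid[:480,:640]; z=d['depth']
    C=np.stack([(u-K[0,2])/K[0,0]*z,(v-K[1,2])/K[1,1]*z,z],-1)
    return (C-t)@R
E
python3 - <<'E'
from h import *
import pickle
d=pickle.load(open('top0.pkl','rb')); f=d['frame']; X=depthxyz(d)
hsv=cv2.cvtColor(f,cv2.COLOR_BGR2HSV); g=f.max(2)
for n,x,y in [('LR',213,300),('SR',278,188),('LRo',217,216),('SRo',428,297)]:
    m=blob(g<90,x,y); v,u=np.nonzero(m); P=world(d,np.c_[u,v],.004)
    print(n,m.sum(),'cent',P.mean(0)[:2]*1000,rect(P), 'diam',2e3*np.sqrt(m.sum()/np.pi)*1.28/518.8,'zdepth',np.median(X[m][:,2]))
for n,x,y,h in [('hs',290,271,.028),('relay',367,193,.023),('reel',444,208,.038),('knob',369,261,.017)]:
    w=np.zeros((480,640),bool); w[y-22:y+22,x-22:x+22]=1
    zb=np.median(X[y-22:y+22,x-22:x+22,2])
    m=blob(w&(X[...,2]-zb>h*.5)&(d['depth']>0),x,y); v,u=np.nonzero(m)
    P=X[m]
    print(n,m.sum(),'bench',zb,'top',np.percentile(P[:,2],80),'cent',P.mean(0)[:2]*1000,rect(P),'ray cent',world(d,[[u.mean(),v.mean()]],h)[0,:2]*1000)
    if n in('hs','relay'):
        m=blob(w&(hsv[...,1]<95),x,y); v,u=np.nonzero(m); print('  sat',m.sum(),rect(world(d,np.c_[u,v],h)))
E
```

```text
LR 519 cent [379.83176918 293.42518595] (array([379.75848389, 293.52001953]), 66.94584655761719, 51.22224426269531, -83.35314702987671) diam 63.42328616575807 zdepth 0.0043019872029135715
SR 273 cent [663.92351982 119.6662188 ] (array([663.59088135, 119.32504272]), 55.160221099853516, 34.87777328491211, -62.833736419677734) diam 45.99878760363771 zdepth 0.00402842672806655
LRo 380 cent [592.59115586 280.40307808] (array([591.98651123, 280.44406128]), 55.15666198730469, 54.64297866821289, -0.6419677734375) diam 54.269629901109845 zdepth 0.004688670314903598
SRo 120 cent [ 374.630589   -258.53339734] (array([ 375.53582764, -258.71859741]), 29.13434410095215, 28.523290634155273, -47.10480499267578) diam 30.496899219101476 zdepth 0.004481519662305272
hs 13 bench 0.0009872935418221431 top 0.031210959277300852 cent [466.47995897  86.02634304] (array([466.59457397,  85.965271  ]), 32.71398162841797, 1.2720675468444824, -68.62362861633301) ray cent [466.41908485  85.96134456]
  sat 437 (array([447.6383667 ,  92.12223816]), 61.254913330078125, 47.28483581542969, -66.58035087585449)
relay 197 bench 0.0006123739109774566 top 0.024764006197896093 cent [ 642.42570613 -110.27033478] (array([ 645.11517334, -109.60758972]), 48.28157043457031, 28.827884674072266, 26.47771644592285) ray cent [ 642.23963911 -110.1668031 ]
  sat 175 (array([ 645.24902344, -108.8143692 ]), 48.84580993652344, 27.47107696533203, 28.8186092376709)
reel 333 bench 0.0011611466055320159 top 0.04050409662988946 cent [ 596.63270569 -303.96480659] (array([ 596.58557129, -303.68280029]), 50.672607421875, 50.620994567871094, -27.41876983642578) ray cent [ 596.62441383 -303.97170017]
knob 61 bench 0.00048163900218259066 top 0.018749151688297223 cent [ 467.26764643 -109.95501191] (array([ 468.25482178, -110.40579224]), 20.6708927154541, 20.127552032470703, -3.414642333984375) ray cent [ 467.22623096 -109.85774328]
```

```bash
cat > go.py <<'E'
import sys
from h import *
from scipy.spatial.transform import Rotation as Ro
def plan(x,y,z,psi=None):
    s=arm.observe(); R=Ro.from_rotvec(s['ee_rot']).as_matrix(); p=s['position']*1000
    cur=np.degrees(np.arctan2(R[1,0],R[0,0]))
    sl=R.T@(np.array([x,y,z])-p)
    r=0 if psi is None else -np.radians((psi-cur+180)%360-180)
    print('t %.2f p'%s['clock'],p.round(1),'psi %.1f'%cur,'q',s['joints'].round(2),'F',s['force'].round(1),'w',round(s['width'],3),'| slide',sl.round(1),'roll %.3f'%r, 'tilt',np.degrees(np.arccos(-R[2,2])).round(2))
if __name__=='__main__': plan(*map(float,sys.argv[1:]))
E
python3 go.py 448 92 150 113.4
```

```text
t 0.10 p [ 204.6 -590.1  226. ] psi 19.1 q [ 1.13  0.44  0.02  1.57 -0.01  1.13 -0.08] F [-0.9 -0.2  0. ] w 1.0 | slide [ 453.4 -564.6   76.7] roll -1.645 tilt 0.08
```

Request:
{"name": "jog_arm", "arguments": {"increments": [{"slide":[22,-28,0],"roll":-0.08,"gripper":1},{"slide":[45,-56,0],"roll":-0.16,"gripper":1},{"slide":[68,-84,0],"roll":-0.25,"gripper":1},{"slide":[91,-113,0],"roll":-0.33,"gripper":1},{"slide":[113,-141,0],"roll":-0.41,"gripper":1},{"slide":[136,-169,0],"roll":-0.49,"gripper":1},{"slide":[159,-197,0],"roll":-0.58,"gripper":1},{"slide":[181,-226,0],"roll":-0.66,"gripper":1},{"slide":[204,-254,0],"roll":-0.74,"gripper":1},{"slide":[227,-282,0],"roll":-0.82,"gripper":1}], "newtons": 20}}

```text
clock: 0.93
position: [0.3268, -0.2479, 0.2266]
ee_rot: [2.63, 1.718, -0.001]
force: [1.5, 0.2, -0.0]
width: 1.003
```

```bash
python3 go.py 448 92 130 113.4
```

```text
t 0.93 p [ 326.8 -247.9  226.6] psi 66.3 q [ 0.81  0.11 -0.32  2.04  0.04  1.01  0.06] F [ 1.5  0.2 -0. ] w 1.003 | slide [360.  -25.5  96.5] roll -0.822 tilt 0.02
```

Request:
{"name": "jog_arm", "arguments": {"increments": [{"slide":[38,-3,10],"roll":-0.09,"gripper":1},{"slide":[76,-6,20],"roll":-0.18,"gripper":1},{"slide":[114,-9,30],"roll":-0.27,"gripper":1},{"slide":[152,-12,40],"roll":-0.36,"gripper":1},{"slide":[190,-15,50],"roll":-0.45,"gripper":1},{"slide":[228,-18,60],"roll":-0.54,"gripper":1},{"slide":[266,-20,70],"roll":-0.63,"gripper":1},{"slide":[304,-22,80],"roll":-0.72,"gripper":1},{"slide":[342,-24,90],"roll":-0.8,"gripper":1},{"slide":[360,-25,96],"roll":-0.822,"gripper":1}]}}

```text
clock: 1.77
position: [0.4506, 0.0944, 0.13]
ee_rot: [-1.718, -2.629, -0.004]
force: [0.6, 0.3, 0.1]
width: 1.003
```

```bash
python3 go.py 448 92 3 113.4
python3 - <<'E'
from h import *
d=grab('wrist'); cv2.imwrite('pics/w1.png',d['frame']); print(d['hand_eye'])
E
python3 go.py 448 92 3 113.4
```

```text
t 1.77 p [450.6  94.4 130. ] psi 113.7 q [ 0.2   0.36 -0.65  2.04  0.3   0.83 -0.21] F [0.6 0.3 0.1] w 1.003 | slide [ -1.4  -3.6 127. ] roll 0.005 tilt 0.15
[[ 6.92047998e-04 -9.68433558e-01 -2.49270868e-01  6.69083250e-02]
 [ 9.99999739e-01  6.18425688e-04  3.73664316e-04  1.55773726e-04]
 [-2.07713555e-04 -2.49271062e-01  9.68433733e-01 -1.58573184e-01]
 [ 0.00000000e+00  0.00000000e+00  0.00000000e+00  1.00000000e+00]]
t 1.82 p [450.9  96.1 129.5] psi 113.7 q [ 0.2   0.37 -0.65  2.04  0.3   0.83 -0.21] F [1.  2.3 0.2] w 1.007 | slide [ -3.1  -4.6 126.5] roll 0.006 tilt 0.23
```

View pics/w1.png

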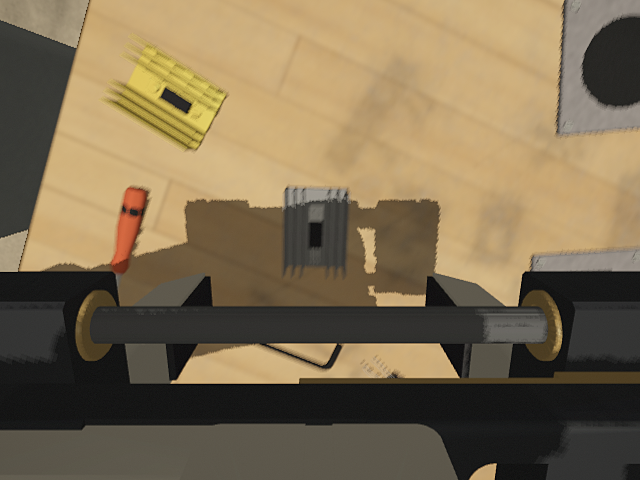

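The wrist view shows the grey heat sink at about (316,230), squared to the jaws. The yellow one sits apart at (165,95). I'll measure its offset in the tool frame.

```bash
cat >> h.py <<'E'
from scipy.spatial.transform import Rotation as Ro
def wpose(d,s=None):
    s=s or d['s']; K=d['intrinsics']; H=d['hand_eye']
    T=np.eye(4); T[:3,:3]=Ro.from_rotvec(s['ee_rot']).as_matrix(); T[:3,3]=s['position']
    W=np.linalg.inv(T@H); d['R'],d['t']=W[:3,:3],W[:3,3]; return d
E
python3 - <<'E'
from h import *
d=wpose(grab('wrist')); f=d['frame']; X=depthxyz(d)
cv2.imwrite('pics/w2.png',f)
w=np.zeros((480,640),bool); w[150:300,240:420]=1
m=blob(w&(X[...,2]>.008)&(X[...,2]<.05)&(d['depth']>0),316,230); P=X[m]
print(m.sum(),rect(P),np.percentile(P[:,2],[5,50,95]))
v,u=np.nonzero(m);print(u.min(),u.max(),v.min(),v.max())
E
python3 go.py 448 92 3 113.4
```

```text
350 (array([449.50378418,  89.93904114]), 20.1370849609375, 9.554487228393555, -66.7093734741211) [0.0083034  0.00931259 0.01048965]
306 319 226 252
t 1.87 p [450.   93.3 129.8] psi 113.5 q [ 0.2   0.36 -0.65  2.04  0.29  0.83 -0.21] F [-0.8  0.2  0.1] w 1.002 | slide [ -0.8  -2.3 126.8] roll 0.003 tilt 0.15
```

Request:
{"name": "jog_arm", "arguments": {"increments": [{"slide":[-1,-2,20],"roll":0,"gripper":1},{"slide":[-1,-2,40],"roll":0,"gripper":1},{"slide":[-1,-2,60],"roll":0,"gripper":1},{"slide":[-1,-2,80],"roll":0,"gripper":1},{"slide":[-1,-2,95],"roll":0,"gripper":1},{"slide":[-1,-2,107],"roll":0,"gripper":1},{"slide":[-1,-2,117],"roll":0,"gripper":1},{"slide":[-1,-2,123],"roll":0,"gripper":1},{"slide":[-1,-2,126],"roll":0,"gripper":0.9},{"slide":[-1,-2,126],"roll":0,"gripper":0.8}]}}

```text
clock: 2.7
position: [0.4483, 0.0875, 0.0045]
ee_rot: [-1.73, -2.622, 0.001]
force: [-0.1, -0.2, 0.8]
width: 0.901
```

```bash
python3 go.py 448 92 3 113.4
```

```text
t 2.70 p [448.3  87.5   4.5] psi 113.2 q [ 0.07  0.56 -0.5   2.16  0.51  0.54 -0.41] F [-0.1 -0.2  0.8] w 0.901 | slide [4.3 1.5 1.5] roll -0.004 tilt 0.03
```

Request:
{"name": "jog_arm", "arguments": {"increments": [{"slide":[2,1,1],"roll":0,"gripper":0.7},{"slide":[3,1,1],"roll":0,"gripper":0.5},{"slide":[3,1,1],"roll":0,"gripper":0.3},{"slide":[3,1,1],"roll":0,"gripper":0.3},{"slide":[3,1,1],"roll":0,"gripper":0.3},{"slide":[3,1,1],"roll":0,"gripper":0.3},{"slide":[3,1,1],"roll":0,"gripper":0.3},{"slide":[3,1,1],"roll":0,"gripper":0.3},{"slide":[3,1,1],"roll":0,"gripper":0.3},{"slide":[3,1,1],"roll":0,"gripper":0.3}]}}

```text
clock: 3.53
position: [0.4483, 0.091, 0.0039]
ee_rot: [1.729, 2.622, 0.0]
force: [-0.7, -0.7, 5.3]
width: 0.477
```

```bash
python3 go.py 380 293.5 103 96.6
```

```text
t 3.53 p [448.3  91.    3.9] psi 113.2 q [ 0.06  0.56 -0.5   2.16  0.51  0.54 -0.41] F [-0.7 -0.7  5.3] w 0.477 | slide [213.   17.1 -99.2] roll 0.290 tilt 0.02
```

Request:
{"name": "jog_arm", "arguments": {"increments": [{"slide":[0,0,-8],"roll":0,"gripper":0.3},{"slide":[0,0,-22],"roll":0,"gripper":0.3},{"slide":[0,0,-40],"roll":0,"gripper":0.3},{"slide":[0,0,-58],"roll":0,"gripper":0.3},{"slide":[15,1,-68],"roll":0.02,"gripper":0.3},{"slide":[35,3,-70],"roll":0.05,"gripper":0.3},{"slide":[60,5,-70],"roll":0.08,"gripper":0.3},{"slide":[85,7,-70],"roll":0.12,"gripper":0.3},{"slide":[110,9,-70],"roll":0.16,"gripper":0.3},{"slide":[130,11,-70],"roll":0.19,"gripper":0.3}]}}

```text
clock: 4.37
position: [0.406, 0.2165, 0.0742]
ee_rot: [-1.971, -2.445, -0.0]
force: [0.5, -0.2, -1.0]
width: 0.48
```

```bash
python3 go.py 380 293.5 50 96.6
```

```text
t 4.37 p [406.  216.5  74.2] psi 102.2 q [-0.17  0.44 -0.56  2.1   0.36  0.69 -0.75] F [ 0.5 -0.2 -1. ] w 0.48 | slide [80.8 -9.1 24.2] roll 0.099 tilt 0.03
```

Request:
{"name": "jog_arm", "arguments": {"increments": [{"slide":[20,-2,3],"roll":0.03,"gripper":0.3},{"slide":[40,-4,8],"roll":0.06,"gripper":0.3},{"slide":[58,-6,14],"roll":0.08,"gripper":0.3},{"slide":[70,-8,20],"roll":0.09,"gripper":0.3},{"slide":[77,-9,24],"roll":0.1,"gripper":0.3},{"slide":[81,-9,28],"roll":0.1,"gripper":0.3},{"slide":[81,-9,34],"roll":0.1,"gripper":0.3},{"slide":[81,-9,40],"roll":0.1,"gripper":0.3},{"slide":[81,-9,44],"roll":0.1,"gripper":0.3},{"slide":[81,-9,44],"roll":0.1,"gripper":0.3}]}}

```text
clock: 5.2
position: [0.3808, 0.2907, 0.0288]
ee_rot: [2.091, 2.344, -0.003]
force: [0.4, -0.5, -1.8]
width: 0.48
```

```bash
python3 go.py 380 293.5 8.4 96.6;  python3 - <<'E'
from h import *
d=grab('top'); f=d['frame']
cv2.imwrite('pics/t2.png',cv2.resize(f[250:350,150:280],None,fx=5,fy=5))
d=grab('side'); f=d['frame']
cv2.imwrite('pics/s2.png',cv2.resize(f[140:260,330:480],None,fx=5,fy=5))
E
```

```text
t 5.20 p [380.8 290.7  28.8] psi 96.5 q [-0.4   0.53 -0.48  2.09  0.42  0.61 -1.06] F [ 0.4 -0.5 -1.8] w 0.48 | slide [ 2.9 -0.5 20.4] roll -0.001 tilt 0.11
```

View pics/s2.png

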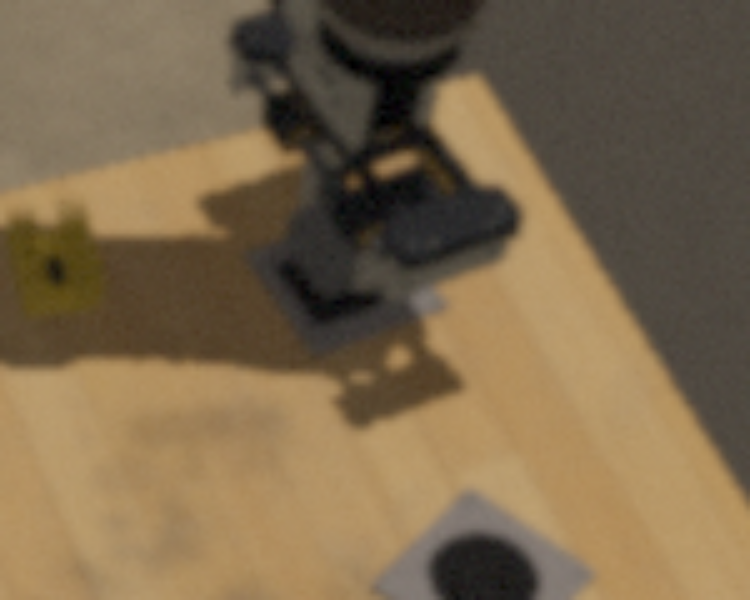

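The gripper is over the large-rectangle plate, with the block held above its outline. I'll lower it now.

Request:
{"name": "jog_arm", "arguments": {"increments": [{"slide":[3,0,5],"roll":0,"gripper":0.3},{"slide":[3,0,10],"roll":0,"gripper":0.3},{"slide":[3,0,14],"roll":0,"gripper":0.3},{"slide":[3,0,17],"roll":0,"gripper":0.3},{"slide":[3,0,19],"roll":0,"gripper":0.3},{"slide":[3,0,20],"roll":0,"gripper":0.3},{"slide":[3,0,20.5],"roll":0,"gripper":0.3},{"slide":[3,0,20.5],"roll":0,"gripper":0.3},{"slide":[3,0,20.5],"roll":0,"gripper":0.3},{"slide":[3,0,20.5],"roll":0,"gripper":0.3}]}}

```text
clock: 6.13
position: [0.3807, 0.2951, 0.0093]
ee_rot: [2.09, 2.345, 0.0]
force: [-0.1, 0.7, -1.2]
width: 0.476
```

```bash
python3 go.py 380 293.5 8.4 96.6
```

```text
t 6.13 p [380.7 295.1   9.3] psi 96.6 q [-0.43  0.56 -0.45  2.1   0.45  0.57 -1.09] F [-0.1  0.7 -1.2] w 0.476 | slide [-1.5 -0.9  0.9] roll -0.000 tilt 0.02
```

Request:
{"name": "jog_arm", "arguments": {"increments": [{"slide":[-1.5,-1,0.6],"roll":0,"gripper":0.3},{"slide":[-1.5,-1,1.2],"roll":0,"gripper":0.3},{"slide":[-1.5,-1,1.4],"roll":0,"gripper":0.3},{"slide":[-1.5,-1,1.4],"roll":0,"gripper":0.3},{"slide":[-1.5,-1,1.4],"roll":0,"gripper":0.5},{"slide":[-1.5,-1,1.4],"roll":0,"gripper":0.55},{"slide":[-1.5,-1,1.4],"roll":0,"gripper":0.65},{"slide":[-1.5,-1,1.4],"roll":0,"gripper":0.75},{"slide":[-1.5,-1,1.4],"roll":0,"gripper":0.8},{"slide":[-1.5,-1,1.4],"roll":0,"gripper":0.8}]}}

```text
clock: 6.97
position: [0.3798, 0.2935, 0.0078]
ee_rot: [-2.09, -2.345, -0.0]
force: [-0.2, -0.4, -1.1]
width: 0.774
```

```bash
python3 go.py 644.5 -109.5 110 -62.5
```

```text
t 6.97 p [379.8 293.5   7.8] psi 96.6 q [-0.43  0.56 -0.45  2.11  0.45  0.56 -1.09] F [-0.2 -0.4 -1.1] w 0.774 | slide [-430.6  216.7 -102.2] roll 2.777 tilt 0.0
```

Request:
{"name": "jog_arm", "arguments": {"increments": [{"slide":[0,0,-10],"roll":0,"gripper":0.8},{"slide":[0,0,-25],"roll":0,"gripper":0.8},{"slide":[0,0,-45],"roll":0,"gripper":0.8},{"slide":[0,0,-70],"roll":0,"gripper":0.8},{"slide":[-15,8,-90],"roll":0.1,"gripper":0.8},{"slide":[-45,23,-102],"roll":0.2,"gripper":0.8},{"slide":[-80,40,-102],"roll":0.3,"gripper":0.8},{"slide":[-115,58,-102],"roll":0.42,"gripper":0.8},{"slide":[-150,75,-102],"roll":0.54,"gripper":0.8},{"slide":[-180,91,-102],"roll":0.66,"gripper":0.8}]}}

```text
clock: 7.8
position: [0.4918, 0.1225, 0.1109]
ee_rot: [2.742, 1.532, 0.001]
force: [-0.0, -0.0, -0.8]
width: 0.801
```

```bash
python3 go.py 644.5 -109.5 110 27.5;python3 - <<'E'
from h import *
d=grab('top'); f=d['frame']
cv2.imwrite('pics/t3.png',cv2.resize(f[250:350,150:280],None,fx=5,fy=5))
g=f.max(2); X=depthxyz(d); w=np.zeros((480,640),bool); w[278:325,190:238]=1
hsv=cv2.cvtColor(f,cv2.COLOR_BGR2HSV)
m=w&(X[...,2]>.018)&(d['depth']>0); print(m.sum(),rect(X[m]))
E
```

```text
t 7.80 p [491.8 122.5 110.9] psi 58.4 q [-0.08  0.41 -0.35  1.97  0.2   0.79 -1.09] F [-0.  -0.  -0.8] w 0.801 | slide [-117.5  251.6    1. ] roll 0.539 tilt 0.05
89 (array([388.97018433, 257.38726807]), 137.44866943359375, 50.92164611816406, -75.06952667236328)
```

View pics/t3.png

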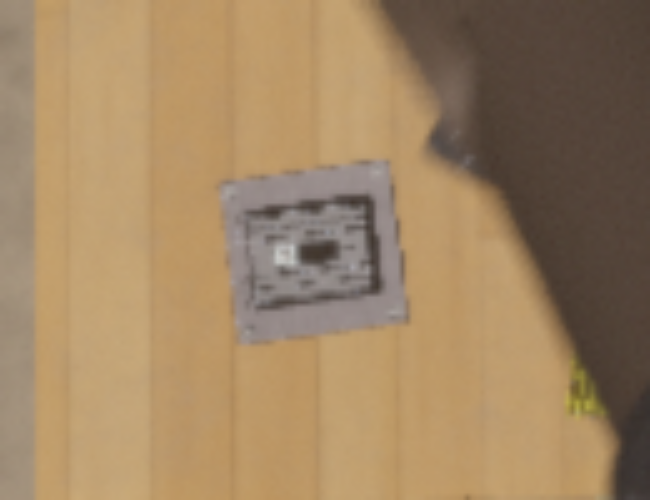

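The heat sink lies squared on its outline, with black margin on all sides. It is roughly 2 mm left of the middle, around crop (310,252). Next is the relay.

Request:
{"name": "jog_arm", "arguments": {"increments": [{"slide":[-15,32,0],"roll":0.07,"gripper":0.8},{"slide":[-31,66,0],"roll":0.14,"gripper":0.8},{"slide":[-47,100,0],"roll":0.21,"gripper":0.8},{"slide":[-63,134,0],"roll":0.28,"gripper":0.8},{"slide":[-79,168,0],"roll":0.35,"gripper":0.8},{"slide":[-94,202,0],"roll":0.42,"gripper":0.8},{"slide":[-108,230,0],"roll":0.48,"gripper":0.8},{"slide":[-115,245,0],"roll":0.53,"gripper":0.8},{"slide":[-118,252,0],"roll":0.54,"gripper":0.8},{"slide":[-118,252,0],"roll":0.54,"gripper":0.8}]}}

```text
clock: 8.68
position: [0.6455, -0.1078, 0.11]
ee_rot: [3.05, 0.754, 0.0]
force: [0.3, 0.6, -0.2]
width: 0.799
```

```bash
python3 go.py 644.5 -109.5 3 27.5;python3 - <<'E'
from h import *
d=wpose(grab('wrist')); cv2.imwrite('pics/w3.png',d['frame']); X=depthxyz(d)
w=np.zeros((480,640),bool); w[120:300,200:440]=1
m=blob(w&(X[...,2]>.010)&(X[...,2]<.05)&(d['depth']>0),316,230); P=X[m]
print(m.sum(),rect(P),np.percentile(P[:,2],[5,50,95]))
v,u=np.nonzero(m);print(u.min(),u.max(),v.min(),v.max())
E
python3 go.py 644.5 -109.5 3 27.5
```

```text
t 8.68 p [ 645.5 -107.8  110. ] psi 27.8 q [ 0.19  0.6  -0.16  1.61  0.11  0.94 -1.09] F [ 0.3  0.6 -0.2] w 0.799 | slide [ -1.7   1.  107. ] roll 0.005 tilt 0.01
304080 (array([ 658.46228027, -101.10668945]), 461.221923828125, 266.6731872558594, -62.18566131591797) [-0.0003231   0.00152102  0.22351676]
0 639 0 479
t 8.73 p [ 644.9 -105.8  109.9] psi 27.9 q [ 0.18  0.59 -0.16  1.62  0.11  0.94 -1.09] F [ 0.9  0.9 -0.7] w 0.798 | slide [ -2.1   3.2 106.9] roll 0.007 tilt 0.06
```

View pics/w3.png

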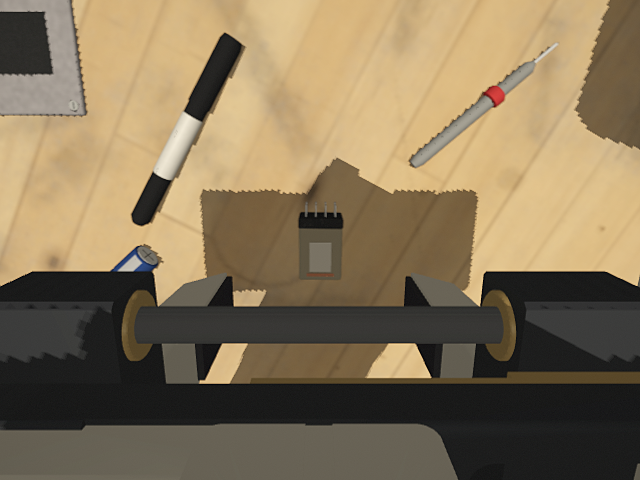

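The relay sits square to the jaws: cols 299–343, pins at rows 207–225, rear end at row 280. Casting those pixels gives its centre.

```bash
python3 - <<'E'
from h import *
d=wpose(grab('wrist'))
print(world(d,[[299,279],[343,279],[299,229],[343,229]],.023)*1000); print(world(d,[[306,207],[338,207]],.012)*1000)
E
python3 go.py 644.5 -109.5 3 27.5
```

```text
[[ 617.52126272 -105.56909976   23.        ]
 [ 631.13550001 -131.20903203   23.        ]
 [ 647.61482103  -90.05876982   23.        ]
 [ 660.78902323 -114.87135516   23.        ]]
[[ 660.4643122   -88.02600972   12.        ]
 [ 670.33449364 -106.61616264   12.        ]]
t 8.78 p [ 644.6 -104.6  110. ] psi 28.0 q [ 0.18  0.59 -0.16  1.62  0.11  0.94 -1.09] F [ 0.1  0.7 -0.4] w 0.793 | slide [ -2.4   4.5 106.9] roll 0.009 tilt 0.09
```

Request:
{"name": "jog_arm", "arguments": {"increments": [{"slide":[0,1,18],"roll":0,"gripper":0.8},{"slide":[0,1,36],"roll":0,"gripper":0.8},{"slide":[0,1,54],"roll":0,"gripper":0.8},{"slide":[0,1,70],"roll":0,"gripper":0.8},{"slide":[0,1,83],"roll":0,"gripper":0.8},{"slide":[0,1,93],"roll":0,"gripper":0.8},{"slide":[0,1,100],"roll":0,"gripper":0.8},{"slide":[0,1,105],"roll":0,"gripper":0.8},{"slide":[0,1,107],"roll":0,"gripper":0.8},{"slide":[0,1,107],"roll":0,"gripper":0.8}]}}

```text
clock: 9.62
position: [0.6456, -0.1073, 0.0028]
ee_rot: [-3.049, -0.756, -0.0]
force: [-0.1, 0.7, -1.0]
width: 0.796
```

```bash
python3 go.py 644.7 -108.5 3 27.8
```

```text
t 9.62 p [ 645.6 -107.3    2.8] psi 27.8 q [ 0.17  0.72 -0.14  1.68  0.14  0.74 -1.12] F [-0.1  0.7 -1. ] w 0.796 | slide [-1.4  0.6 -0.2] roll 0.001 tilt 0.0
```

Request:
{"name": "jog_arm", "arguments": {"increments": [{"slide":[-1,0,0],"roll":0,"gripper":0.6},{"slide":[-1,0,0],"roll":0,"gripper":0.45},{"slide":[-1,0,0],"roll":0,"gripper":0.3},{"slide":[-1,0,0],"roll":0,"gripper":0.15},{"slide":[-1,0,0],"roll":0,"gripper":0.15},{"slide":[-1,0,0],"roll":0,"gripper":0.15},{"slide":[-1,0,0],"roll":0,"gripper":0.15},{"slide":[-1,0,0],"roll":0,"gripper":0.15},{"slide":[-1,0,0],"roll":0,"gripper":0.15},{"slide":[-1,0,0],"roll":0,"gripper":0.15}], "newtons": 15}}

```text
clock: 10.45
position: [0.6448, -0.1079, 0.0029]
ee_rot: [3.049, 0.755, 0.0]
force: [-0.8, -0.0, 1.0]
width: 0.314
```

```bash
python3 go.py 663.8 119.5 73 117.2
```

```text
t 10.45 p [ 644.8 -107.9    2.9] psi 27.8 q [ 0.18  0.72 -0.14  1.69  0.14  0.74 -1.12] F [-0.8 -0.   1. ] w 0.314 | slide [ 123.  -192.2  -70.1] roll -1.560 tilt 0.01
```

Request:
{"name": "jog_arm", "arguments": {"increments": [{"slide":[0,0,-8],"roll":0,"gripper":0.15},{"slide":[0,0,-22],"roll":0,"gripper":0.15},{"slide":[0,0,-40],"roll":0,"gripper":0.15},{"slide":[0,0,-58],"roll":-0.04,"gripper":0.15},{"slide":[6,-10,-68],"roll":-0.1,"gripper":0.15},{"slide":[16,-25,-70],"roll":-0.2,"gripper":0.15},{"slide":[29,-45,-70],"roll":-0.31,"gripper":0.15},{"slide":[42,-65,-70],"roll":-0.42,"gripper":0.15},{"slide":[55,-86,-70],"roll":-0.53,"gripper":0.15},{"slide":[68,-107,-70],"roll":-0.64,"gripper":0.15}]}}

```text
clock: 11.28
position: [0.655, 0.0194, 0.0736]
ee_rot: [2.652, 1.683, 0.001]
force: [0.1, 0.4, -0.4]
width: 0.317
```

```bash
python3 go.py 663.8 119.5 35 117.2
```

```text
t 11.28 p [655.   19.4  73.6] psi 64.8 q [ 0.1   0.66 -0.32  1.63  0.25  0.9  -0.76] F [ 0.1  0.4 -0.4] w 0.317 | slide [ 94.3 -34.7  38.6] roll -0.915 tilt 0.04
```

Request:
{"name": "jog_arm", "arguments": {"increments": [{"slide":[14,-5,0],"roll":-0.1,"gripper":0.15},{"slide":[30,-11,0],"roll":-0.21,"gripper":0.15},{"slide":[46,-17,0],"roll":-0.32,"gripper":0.15},{"slide":[62,-23,0],"roll":-0.43,"gripper":0.15},{"slide":[76,-28,5],"roll":-0.54,"gripper":0.15},{"slide":[86,-32,12],"roll":-0.65,"gripper":0.15},{"slide":[92,-34,20],"roll":-0.76,"gripper":0.15},{"slide":[94,-35,28],"roll":-0.85,"gripper":0.15},{"slide":[94,-35,35],"roll":-0.9,"gripper":0.15},{"slide":[94,-35,38],"roll":-0.915,"gripper":0.15}]}}

```text
clock: 12.12
position: [0.6633, 0.1182, 0.0341]
ee_rot: [-1.639, -2.679, 0.002]
force: [0.4, -0.9, -0.8]
width: 0.315
```

```bash
python3 go.py 663.8 119.5 7.5 117.2
```

```text
t 12.12 p [663.3 118.2  34.1] psi 117.1 q [ 0.07  0.77 -0.53  1.59  0.46  0.91 -0.15] F [ 0.4 -0.9 -0.8] w 0.315 | slide [ 0.9  1.1 26.6] roll -0.002 tilt 0.08
```

Request:
{"name": "jog_arm", "arguments": {"increments": [{"slide":[0.5,0.5,6],"roll":0,"gripper":0.15},{"slide":[0.5,0.5,12],"roll":0,"gripper":0.15},{"slide":[0.5,0.5,17],"roll":0,"gripper":0.15},{"slide":[0.5,0.5,21],"roll":0,"gripper":0.15},{"slide":[0.5,0.5,24],"roll":0,"gripper":0.15},{"slide":[0.5,0.5,26],"roll":0,"gripper":0.15},{"slide":[0.5,0.5,27],"roll":0,"gripper":0.15},{"slide":[0.5,0.5,27.5],"roll":0,"gripper":0.15},{"slide":[0.5,0.5,27.5],"roll":0,"gripper":0.15},{"slide":[0.5,0.5,27.5],"roll":0,"gripper":0.15}]}}

```text
clock: 12.95
position: [0.6641, 0.119, 0.0075]
ee_rot: [1.643, 2.677, 0.0]
force: [-1.3, -0.1, 0.6]
width: 0.317
```

```bash
python3 go.py 663.8 119.5 7 117.2
```

```text
t 12.95 p [664.1 119.    7.5] psi 116.9 q [ 0.06  0.8  -0.51  1.6   0.48  0.87 -0.17] F [-1.3 -0.1  0.6] w 0.317 | slide [ 0.6 -0.1  0.5] roll -0.005 tilt 0.02
```

Released next, then lift toward the reel.

Request:
{"name": "jog_arm", "arguments": {"increments": [{"slide":[0.5,0,0.6],"roll":0,"gripper":0.15},{"slide":[0.5,0,0.6],"roll":0,"gripper":0.34},{"slide":[0.5,0,0.6],"roll":0,"gripper":0.4},{"slide":[0.5,0,0.6],"roll":0,"gripper":0.5},{"slide":[0.5,0,0.6],"roll":0,"gripper":0.6},{"slide":[0.5,0,0.6],"roll":0,"gripper":0.65},{"slide":[0.5,0,-10],"roll":0,"gripper":0.65},{"slide":[0.5,0,-30],"roll":0,"gripper":0.65},{"slide":[0.5,0,-55],"roll":0,"gripper":0.8},{"slide":[0.5,0,-80],"roll":0,"gripper":1}]}}

```text
clock: 13.78
position: [0.6634, 0.1195, 0.0886]
ee_rot: [-1.643, -2.677, 0.001]
force: [1.1, -0.3, 0.5]
width: 0.749
```

```bash
python3 go.py 596.6 -303.8 110 60
```

```text
t 13.78 p [663.4 119.5  88.6] psi 116.9 q [ 0.08  0.71 -0.56  1.55  0.42  1.   -0.12] F [ 1.1 -0.3  0.5] w 0.749 | slide [-347.1 -251.3  -21.3] roll 0.994 tilt 0.04
```

Request:
{"name": "jog_arm", "arguments": {"increments": [{"slide":[-20,-15,-20],"roll":0.06,"gripper":1},{"slide":[-48,-35,-22],"roll":0.12,"gripper":1},{"slide":[-76,-55,-22],"roll":0.2,"gripper":1},{"slide":[-104,-75,-22],"roll":0.28,"gripper":1},{"slide":[-132,-95,-22],"roll":0.36,"gripper":1},{"slide":[-160,-115,-22],"roll":0.44,"gripper":1},{"slide":[-188,-136,-22],"roll":0.52,"gripper":1},{"slide":[-216,-156,-22],"roll":0.6,"gripper":1},{"slide":[-244,-176,-22],"roll":0.68,"gripper":1},{"slide":[-270,-195,-22],"roll":0.76,"gripper":1}]}}

```text
clock: 14.62
position: [0.6118, -0.2116, 0.1104]
ee_rot: [2.523, 1.871, 0.001]
force: [0.9, -0.8, 0.0]
width: 1.002
```

```bash
python3 go.py 596.6 -303.8 110 60
```

```text
t 14.62 p [ 611.8 -211.6  110.4] psi 73.1 q [ 0.49  0.61 -0.37  1.62  0.26  0.96 -0.26] F [ 0.9 -0.8  0. ] w 1.002 | slide [-92.6  12.2   0.4] roll 0.229 tilt 0.06
```

Request:
{"name": "jog_arm", "arguments": {"increments": [{"slide":[-25,3,0],"roll":0.06,"gripper":1},{"slide":[-48,6,0],"roll":0.12,"gripper":1},{"slide":[-68,9,0],"roll":0.17,"gripper":1},{"slide":[-82,11,0],"roll":0.21,"gripper":1},{"slide":[-90,12,0],"roll":0.23,"gripper":1},{"slide":[-93,12,0],"roll":0.23,"gripper":1},{"slide":[-93,12,0],"roll":0.23,"gripper":1},{"slide":[-93,12,0],"roll":0.23,"gripper":1},{"slide":[-93,12,0],"roll":0.23,"gripper":1},{"slide":[-93,12,0],"roll":0.23,"gripper":1}]}}

```text
clock: 15.45
position: [0.5975, -0.3006, 0.1094]
ee_rot: [-2.716, -1.578, -0.001]
force: [0.2, 0.4, -0.6]
width: 1.0
```

```bash
python3 - <<'E'
from h import *
d=wpose(grab('wrist')); f=d['frame']; cv2.imwrite('pics/w4.png',f)
hsv=cv2.cvtColor(f,cv2.COLOR_BGR2HSV)
m=blob((hsv[...,0]>100)&(hsv[...,0]<130)&(hsv[...,1]>120)&(hsv[...,2]>50),320,220)
v,u=np.nonzero(m); print(m.sum(),u.min(),u.max(),v.min(),v.max())
P=world(d,np.c_[u,v],.038); print(P.mean(0)*1000,cv2.minEnclosingCircle((P[:,:2]*1000).astype(np.float32)))
d=grab('top'); f=d['frame']; cv2.imwrite('pics/t4.png',cv2.resize(f[140:340,150:350],None,fx=3,fy=3,interpolation=cv2.INTER_CUBIC))
E
python3 go.py 596.6 -303.8 3 60
```

```text
302792 0 639 0 479
[ 597.72817703 -301.65795251   38.        ] ((570.6404418945312, -349.8965148925781), 254.46054077148438)
t 15.55 p [ 597.4 -301.2  109.4] psi 60.3 q [ 0.58  0.63 -0.31  1.56  0.22  0.98 -0.31] F [-0.1  0.1  0. ] w 0.998 | slide [ -2.7   0.6 106.4] roll 0.005 tilt 0.02
```

View pics/w4.png

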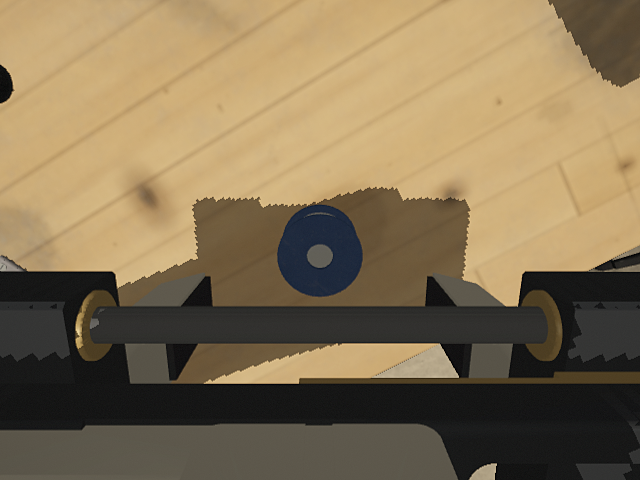

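View pics/t4.png

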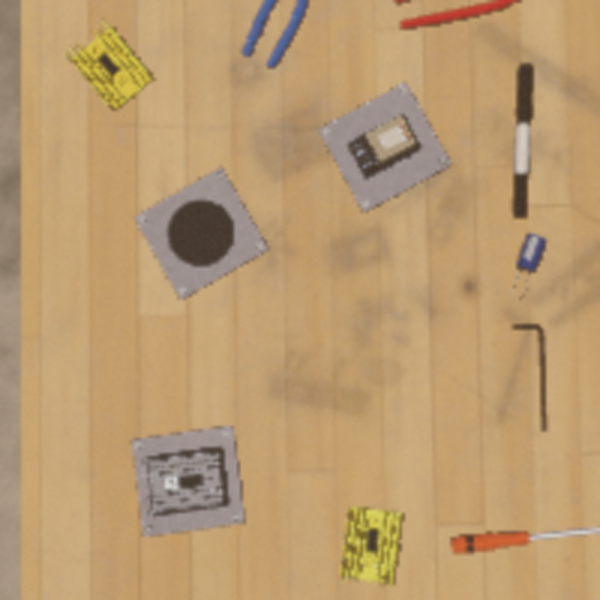

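The relay lies on its outline at about (386,147) and the heat sink on its own. In the wrist view the reel hub is at (320,256), midway between the jaws.

```bash
python3 - <<'E'
from h import *
d=wpose(grab('wrist')); print(world(d,[[320,256],[320,216],[320,296],[278,257],[362,257]],.038)*1000)
E
python3 go.py 596.6 -303.8 3 60
```

```text
[[ 596.55341698 -304.58764543   38.        ]
 [ 608.80198914 -283.04540411   38.        ]
 [ 583.64289106 -327.29410145   38.        ]
 [ 574.01598177 -292.46776897   38.        ]
 [ 618.46547066 -317.81573941   38.        ]]
t 15.60 p [ 597.3 -301.4  109.4] psi 60.3 q [ 0.58  0.63 -0.31  1.56  0.22  0.98 -0.31] F [ 0.4 -0.3  0.1] w 0.998 | slide [ -2.4   0.6 106.4] roll 0.004 tilt 0.01
```

Request:
{"name": "jog_arm", "arguments": {"increments": [{"slide":[-2,0,16],"roll":0,"gripper":1},{"slide":[-2,0,34],"roll":0,"gripper":1},{"slide":[-2,0,52],"roll":0,"gripper":1},{"slide":[-2,0,69],"roll":0,"gripper":1},{"slide":[-2,0,82],"roll":0,"gripper":1},{"slide":[-2,0,92],"roll":0,"gripper":1},{"slide":[-2,0,99],"roll":0,"gripper":1},{"slide":[-2,0,103],"roll":0,"gripper":1},{"slide":[-2,0,106],"roll":0,"gripper":1},{"slide":[-2,0,106],"roll":0,"gripper":1}]}}

```text
clock: 16.43
position: [0.5962, -0.3038, 0.0033]
ee_rot: [2.718, 1.576, 0.0]
force: [-1.1, -0.5, -0.0]
width: 0.998
```

```bash
python3 go.py 596.6 -304.2 3 60
```

```text
t 16.43 p [ 596.2 -303.8    3.3] psi 60.2 q [ 0.57  0.76 -0.28  1.63  0.27  0.79 -0.35] F [-1.1 -0.5 -0. ] w 0.998 | slide [-0.1  0.5  0.3] roll 0.004 tilt 0.01
```

Request:
{"name": "jog_arm", "arguments": {"increments": [{"slide":[0,0,0],"roll":0,"gripper":0.8},{"slide":[0,0,0],"roll":0,"gripper":0.7},{"slide":[0,0,0],"roll":0,"gripper":0.6},{"slide":[0,0,0],"roll":0,"gripper":0.5},{"slide":[0,0,0],"roll":0,"gripper":0.4},{"slide":[0,0,0],"roll":0,"gripper":0.4},{"slide":[0,0,0],"roll":0,"gripper":0.4},{"slide":[0,0,0],"roll":0,"gripper":0.4},{"slide":[0,0,0],"roll":0,"gripper":0.4},{"slide":[0,0,0],"roll":0,"gripper":0.4}], "newtons": 35}}

```text
clock: 17.27
position: [0.5962, -0.3039, 0.0035]
ee_rot: [2.718, 1.575, 0.0]
force: [-0.3, -0.4, 1.1]
width: 0.554
```

```bash
python3 go.py 592.4 280.4 73 105
```

```text
t 17.27 p [ 596.2 -303.9    3.5] psi 60.2 q [ 0.57  0.76 -0.28  1.63  0.27  0.79 -0.35] F [-0.3 -0.4  1.1] w 0.554 | slide [ 505.1 -293.6  -69.7] roll -0.782 tilt 0.02
```

Request:
{"name": "jog_arm", "arguments": {"increments": [{"slide":[0,0,-6],"roll":0,"gripper":0.4},{"slide":[0,0,-18],"roll":0,"gripper":0.4},{"slide":[0,0,-34],"roll":0,"gripper":0.4},{"slide":[0,0,-52],"roll":0,"gripper":0.4},{"slide":[8,-5,-68],"roll":-0.01,"gripper":0.4},{"slide":[24,-14,-78],"roll":-0.03,"gripper":0.4},{"slide":[46,-27,-82],"roll":-0.07,"gripper":0.4},{"slide":[70,-41,-82],"roll":-0.11,"gripper":0.4},{"slide":[96,-56,-82],"roll":-0.15,"gripper":0.4},{"slide":[122,-71,-82],"roll":-0.19,"gripper":0.4}]}}

```text
clock: 18.1
position: [0.5946, -0.1592, 0.086]
ee_rot: [-2.552, -1.832, -0.001]
force: [0.3, 0.8, -2.2]
width: 0.557
```

```bash
python3 go.py 592.4 280.4 85 105
```

```text
t 18.10 p [ 594.6 -159.2   86. ] psi 71.3 q [ 0.42  0.59 -0.37  1.72  0.26  0.87 -0.38] F [ 0.3  0.8 -2.2] w 0.557 | slide [ 415.8 -142.8    1.3] roll -0.588 tilt 0.04
```

Request:
{"name": "jog_arm", "arguments": {"increments": [{"slide":[26,-9,0],"roll":-0.04,"gripper":0.4},{"slide":[53,-18,0],"roll":-0.08,"gripper":0.4},{"slide":[81,-28,0],"roll":-0.12,"gripper":0.4},{"slide":[109,-37,0],"roll":-0.16,"gripper":0.4},{"slide":[137,-47,0],"roll":-0.2,"gripper":0.4},{"slide":[165,-57,0],"roll":-0.24,"gripper":0.4},{"slide":[193,-66,0],"roll":-0.28,"gripper":0.4},{"slide":[221,-76,0],"roll":-0.32,"gripper":0.4},{"slide":[249,-85,0],"roll":-0.36,"gripper":0.4},{"slide":[275,-94,0],"roll":-0.4,"gripper":0.4}]}}

```text
clock: 18.93
position: [0.5937, 0.1318, 0.086]
ee_rot: [-2.136, -2.303, -0.001]
force: [1.3, 0.1, -3.0]
width: 0.554
```

```bash
python3 go.py 592.4 280.4 50 105
```

```text
t 18.93 p [593.7 131.8  86. ] psi 94.3 q [ 0.02  0.6  -0.48  1.74  0.34  0.89 -0.53] F [ 1.3  0.1 -3. ] w 0.554 | slide [148.3   9.9  36.1] roll -0.186 tilt 0.04
```

Request:
{"name": "jog_arm", "arguments": {"increments": [{"slide":[25,2,0],"roll":-0.04,"gripper":0.4},{"slide":[50,3,0],"roll":-0.08,"gripper":0.4},{"slide":[75,5,0],"roll":-0.11,"gripper":0.4},{"slide":[98,7,0],"roll":-0.14,"gripper":0.4},{"slide":[117,8,4],"roll":-0.16,"gripper":0.4},{"slide":[132,9,12],"roll":-0.18,"gripper":0.4},{"slide":[142,10,22],"roll":-0.19,"gripper":0.4},{"slide":[148,10,32],"roll":-0.19,"gripper":0.4},{"slide":[148,10,42],"roll":-0.19,"gripper":0.4},{"slide":[148,10,50],"roll":-0.19,"gripper":0.4}]}}

```text
clock: 19.77
position: [0.5943, 0.2751, 0.0334]
ee_rot: [-1.915, -2.49, 0.004]
force: [0.1, 0.5, -3.2]
width: 0.557
```

```bash
python3 go.py 592.4 280.4 7.8 105
```

```text
t 19.77 p [594.3 275.1  33.4] psi 104.9 q [-0.21  0.74 -0.49  1.64  0.42  0.87 -0.6 ] F [ 0.1  0.5 -3.2] w 0.557 | slide [ 5.7 -0.4 25.6] roll -0.002 tilt 0.14
```

Request:
{"name": "jog_arm", "arguments": {"increments": [{"slide":[1,0,5],"roll":0,"gripper":0.4},{"slide":[1,0,10],"roll":0,"gripper":0.4},{"slide":[1,0,14],"roll":0,"gripper":0.4},{"slide":[1,0,17],"roll":0,"gripper":0.4},{"slide":[1,0,19],"roll":0,"gripper":0.4},{"slide":[1,0,20],"roll":0,"gripper":0.4},{"slide":[1,0,21],"roll":0,"gripper":0.4},{"slide":[1,0,21],"roll":0,"gripper":0.4},{"slide":[1,0,21],"roll":0,"gripper":0.4},{"slide":[1,0,21],"roll":0,"gripper":0.4}]}}

```text
clock: 20.6
position: [0.5948, 0.2774, 0.0146]
ee_rot: [1.915, 2.49, 0.001]
force: [0.2, -0.2, -1.4]
width: 0.554
```

```bash
python3 go.py 592.4 280.4 7.6 105
```

```text
t 20.60 p [594.8 277.4  14.6] psi 104.9 q [-0.22  0.76 -0.48  1.65  0.44  0.84 -0.62] F [ 0.2 -0.2 -1.4] w 0.554 | slide [ 3.5 -1.6  7. ] roll -0.002 tilt 0.02
```

Request:
{"name": "jog_arm", "arguments": {"increments": [{"slide":[1,-0.5,1],"roll":0,"gripper":0.4},{"slide":[2,-1,2.5],"roll":0,"gripper":0.4},{"slide":[3,-1.5,4],"roll":0,"gripper":0.4},{"slide":[3,-1.5,5.2],"roll":0,"gripper":0.4},{"slide":[3,-1.5,6.2],"roll":0,"gripper":0.4},{"slide":[3,-1.5,6.8],"roll":0,"gripper":0.4},{"slide":[3,-1.5,7],"roll":0,"gripper":0.4},{"slide":[3,-1.5,7],"roll":0,"gripper":0.4},{"slide":[3,-1.5,7],"roll":0,"gripper":0.4},{"slide":[3,-1.5,7],"roll":0,"gripper":0.4}]}}

```text
clock: 21.43
position: [0.5923, 0.2798, 0.0074]
ee_rot: [-1.915, -2.491, 0.0]
force: [-2.7, -0.3, 1.3]
width: 0.554
```

```bash
python3 go.py 592.4 280.4 7.6 105
```

```text
t 21.43 p [592.3 279.8   7.4] psi 104.9 q [-0.22  0.77 -0.47  1.66  0.44  0.82 -0.63] F [-2.7 -0.3  1.3] w 0.554 | slide [ 0.6  0.2 -0.2] roll -0.002 tilt 0.01
```

Seated: the force changed sign from hanging to supported. Releasing.

Request:
{"name": "jog_arm", "arguments": {"increments": [{"slide":[0,0,0],"roll":0,"gripper":0.57},{"slide":[0,0,0],"roll":0,"gripper":0.62},{"slide":[0,0,0],"roll":0,"gripper":0.7},{"slide":[0,0,0],"roll":0,"gripper":0.8},{"slide":[0,0,0],"roll":0,"gripper":0.9},{"slide":[0,0,0],"roll":0,"gripper":0.9},{"slide":[0,0,-12],"roll":0,"gripper":0.9},{"slide":[0,0,-32],"roll":0,"gripper":0.9},{"slide":[0,0,-60],"roll":0,"gripper":0.9},{"slide":[0,0,-90],"roll":0,"gripper":0.9}]}}

```text
clock: 22.27
position: [0.5918, 0.2795, 0.0983]
ee_rot: [-1.914, -2.49, 0.002]
force: [0.4, 0.7, -0.1]
width: 0.9
```

```bash
python3 go.py 467.5 -110 110 77
```

```text
t 22.27 p [591.8 279.5  98.3] psi 104.9 q [-0.19  0.66 -0.52  1.6   0.38  0.98 -0.57] F [ 0.4  0.7 -0.1] w 0.9 | slide [-344.4 -220.3  -11.3] roll 0.487 tilt 0.1
```

Request:
{"name": "jog_arm", "arguments": {"increments": [{"slide":[-20,-13,-10],"roll":0.02,"gripper":0.7},{"slide":[-48,-31,-10],"roll":0.05,"gripper":0.7},{"slide":[-78,-50,-10],"roll":0.09,"gripper":0.7},{"slide":[-108,-69,-10],"roll":0.14,"gripper":0.7},{"slide":[-138,-88,-10],"roll":0.18,"gripper":0.7},{"slide":[-168,-107,-10],"roll":0.23,"gripper":0.7},{"slide":[-198,-127,-10],"roll":0.27,"gripper":0.7},{"slide":[-228,-146,-10],"roll":0.32,"gripper":0.7},{"slide":[-256,-164,-10],"roll":0.36,"gripper":0.7},{"slide":[-282,-180,-10],"roll":0.4,"gripper":0.7}]}}

```text
clock: 23.1
position: [0.4902, -0.0409, 0.1083]
ee_rot: [2.373, 2.057, 0.0]
force: [1.7, -1.1, -0.6]
width: 0.705
```

```bash
python3 go.py 467.5 -110 110 77
```

```text
t 23.10 p [490.2 -40.9 108.3] psi 81.8 q [ 0.33  0.41 -0.46  2.    0.25  0.78 -0.42] F [ 1.7 -1.1 -0.6] w 0.705 | slide [-71.6 -12.7  -1.7] roll 0.084 tilt 0.06
```

Request:
{"name": "jog_arm", "arguments": {"increments": [{"slide":[-22,-4,0],"roll":0.03,"gripper":0.7},{"slide":[-42,-8,0],"roll":0.05,"gripper":0.7},{"slide":[-57,-11,0],"roll":0.07,"gripper":0.7},{"slide":[-67,-13,0],"roll":0.08,"gripper":0.7},{"slide":[-72,-13,0],"roll":0.08,"gripper":0.7},{"slide":[-72,-13,0],"roll":0.08,"gripper":0.7},{"slide":[-72,-13,0],"roll":0.08,"gripper":0.7},{"slide":[-72,-13,0],"roll":0.08,"gripper":0.7},{"slide":[-72,-13,0],"roll":0.08,"gripper":0.7},{"slide":[-72,-13,0],"roll":0.08,"gripper":0.7}]}}

```text
clock: 23.93
position: [0.4683, -0.1076, 0.1073]
ee_rot: [-2.45, -1.966, -0.0]
force: [-0.6, -0.6, -0.0]
width: 0.699
```

```bash
python3 - <<'E'
from h import *
d=wpose(grab('wrist')); f=d['frame']; cv2.imwrite('pics/w5.png',f)
d=grab('top'); f=d['frame']; cv2.imwrite('pics/t5.png',cv2.resize(f[140:340,150:350],None,fx=3,fy=3,interpolation=cv2.INTER_CUBIC))
E
python3 go.py 467.5 -110 3 77
```

```text
t 24.03 p [ 468.2 -107.9  107.3] psi 77.4 q [ 0.45  0.39 -0.43  2.03  0.23  0.77 -0.33] F [ 0.2 -0.  -0. ] w 0.699 | slide [ -2.2  -0.2 104.3] roll 0.008 tilt 0.01
```

View pics/w5.png

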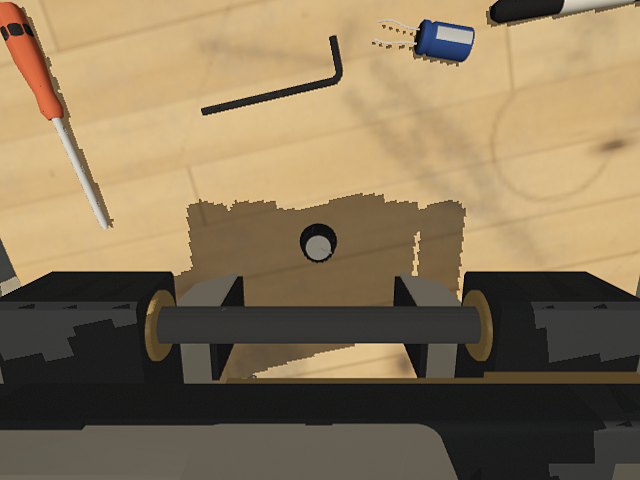

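View pics/t5.png

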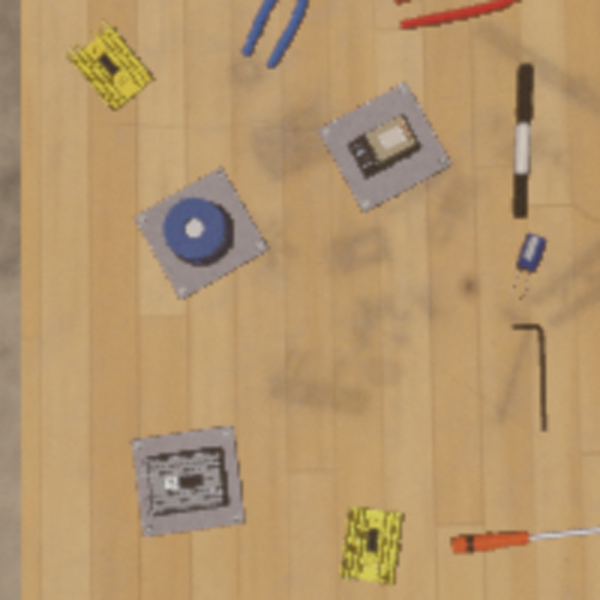

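The reel sits on the large disc; its hub at (194,229) looks shifted left only by parallax. The knob's pale cap is at wrist (318,248).

```bash
python3 - <<'E'
from h import *
d=wpose(grab('wrist')); print(world(d,[[318,248]],.017)*1000)
d=grab('top'); X=depthxyz(d); w=np.zeros((480,640),bool); w[190:245,190:245]=1
P=X[w&(X[...,2]>.036)&(d['depth']>0)]; print('reel',rect(P),np.median(P[:,2]))
w[:]=0; w[160:215,250:305]=1
P=X[w&(X[...,2]>.017)&(d['depth']>0)]; print('relay',rect(P),np.median(P[:,2]))
E
python3 go.py 467.5 -110 3 77
```

```text
[[ 467.22173194 -111.50247553   17.        ]]
reel (array([592.06176758, 279.57250977]), 51.176856994628906, 48.60092544555664, 86.99425506591797) 0.0419798908767008
relay (array([663.22454834, 119.08483887]), 48.10940170288086, 29.260311126708984, -62.590864181518555) 0.026335109189551762
t 24.13 p [ 468.1 -108.2  107.3] psi 77.4 q [ 0.45  0.39 -0.43  2.03  0.23  0.77 -0.33] F [ 0.1 -0.1 -0.9] w 0.698 | slide [ -1.9  -0.2 104.3] roll 0.007 tilt 0.01
```

Request:
{"name": "jog_arm", "arguments": {"increments": [{"slide":[-2,0,16],"roll":0,"gripper":0.7},{"slide":[-2,0,34],"roll":0,"gripper":0.7},{"slide":[-2,0,52],"roll":0,"gripper":0.65},{"slide":[-2,0,69],"roll":0,"gripper":0.6},{"slide":[-2,0,82],"roll":0,"gripper":0.6},{"slide":[-2,0,92],"roll":0,"gripper":0.6},{"slide":[-2,0,99],"roll":0,"gripper":0.6},{"slide":[-2,0,103],"roll":0,"gripper":0.6},{"slide":[-2,0,104.5],"roll":0,"gripper":0.6},{"slide":[-2,0,104.5],"roll":0,"gripper":0.6}]}}

```text
clock: 24.97
position: [0.4678, -0.1104, 0.0029]
ee_rot: [2.452, 1.964, 0.0]
force: [0.0, 0.2, -0.6]
width: 0.603
```

```bash
python3 go.py 467.3 -110.7 2.5 77
```

```text
t 24.97 p [ 467.8 -110.4    2.9] psi 77.4 q [ 0.38  0.55 -0.34  2.11  0.35  0.53 -0.44] F [ 0.   0.2 -0.6] w 0.603 | slide [-0.4 -0.4  0.4] roll 0.007 tilt 0.01
```

Request:
{"name": "jog_arm", "arguments": {"increments": [{"slide":[0,0,0.4],"roll":0,"gripper":0.5},{"slide":[0,0,0.4],"roll":0,"gripper":0.4},{"slide":[0,0,0.4],"roll":0,"gripper":0.3},{"slide":[0,0,0.4],"roll":0,"gripper":0.2},{"slide":[0,0,0.4],"roll":0,"gripper":0.12},{"slide":[0,0,0.4],"roll":0,"gripper":0.12},{"slide":[0,0,0.4],"roll":0,"gripper":0.12},{"slide":[0,0,0.4],"roll":0,"gripper":0.12},{"slide":[0,0,0.4],"roll":0,"gripper":0.12},{"slide":[0,0,0.4],"roll":0,"gripper":0.12}], "newtons": 10}}

```text
clock: 25.8
position: [0.4677, -0.1105, 0.0025]
ee_rot: [2.452, 1.964, 0.0]
force: [-0.6, -0.5, 2.8]
width: 0.261
```

```bash
python3 go.py 374.9 -258.6 63 57
```

```text
t 25.80 p [ 467.7 -110.5    2.5] psi 77.4 q [ 0.37  0.56 -0.34  2.11  0.36  0.52 -0.44] F [-0.6 -0.5  2.8] w 0.261 | slide [-164.8  -58.2  -60.5] roll 0.356 tilt 0.01
```

Request:
{"name": "jog_arm", "arguments": {"increments": [{"slide":[0,0,-6],"roll":0,"gripper":0.12},{"slide":[0,0,-18],"roll":0,"gripper":0.12},{"slide":[0,0,-32],"roll":0,"gripper":0.12},{"slide":[0,0,-46],"roll":0,"gripper":0.12},{"slide":[-8,-3,-56],"roll":0.02,"gripper":0.12},{"slide":[-24,-8,-60],"roll":0.05,"gripper":0.12},{"slide":[-44,-16,-60],"roll":0.1,"gripper":0.12},{"slide":[-66,-23,-60],"roll":0.14,"gripper":0.12},{"slide":[-88,-31,-60],"roll":0.19,"gripper":0.12},{"slide":[-108,-38,-60],"roll":0.23,"gripper":0.12}]}}

```text
clock: 26.63
position: [0.4054, -0.2091, 0.0626]
ee_rot: [2.665, 1.664, -0.001]
force: [0.3, -0.9, -1.1]
width: 0.257
```

```bash
python3 go.py 374.9 -258.6 30 57
```

```text
t 26.63 p [ 405.4 -209.1   62.6] psi 64.0 q [ 0.62  0.42 -0.34  2.13  0.23  0.63 -0.33] F [ 0.3 -0.9 -1.1] w 0.257 | slide [-57.9  -5.7  32.7] roll 0.122 tilt 0.03
```

Request:
{"name": "jog_arm", "arguments": {"increments": [{"slide":[-17,-2,0],"roll":0.04,"gripper":0.12},{"slide":[-33,-4,0],"roll":0.07,"gripper":0.12},{"slide":[-46,-5,3],"roll":0.1,"gripper":0.12},{"slide":[-54,-6,8],"roll":0.12,"gripper":0.12},{"slide":[-58,-6,15],"roll":0.12,"gripper":0.12},{"slide":[-58,-6,22],"roll":0.12,"gripper":0.12},{"slide":[-58,-6,28],"roll":0.12,"gripper":0.12},{"slide":[-58,-6,32],"roll":0.12,"gripper":0.12},{"slide":[-58,-6,33],"roll":0.12,"gripper":0.12},{"slide":[-58,-6,33],"roll":0.12,"gripper":0.12}]}}

```text
clock: 27.47
position: [0.3765, -0.2563, 0.0289]
ee_rot: [-2.754, -1.509, 0.0]
force: [0.5, 0.5, -0.4]
width: 0.258
```

```bash
python3 - <<'E'
from h import *
d=grab('wrist'); cv2.imwrite('pics/w6.png',d['frame'])
d=grab('side'); f=d['frame']; cv2.imwrite('pics/s6.png',cv2.resize(f[190:290,150:280],None,fx=5,fy=5))
E
python3 go.py 374.9 -258.6 7 57
```

```text
t 27.57 p [ 376.7 -256.8   29.5] psi 57.4 q [ 0.69  0.47 -0.27  2.16  0.24  0.54 -0.33] F [-0.2 -0.1 -0.1] w 0.258 | slide [-2.5 -0.5 22.5] roll 0.007 tilt 0.01
```

View pics/w6.png

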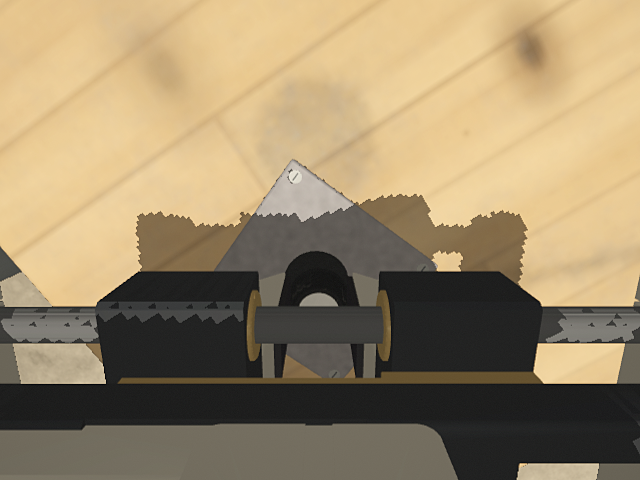

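View pics/s6.png

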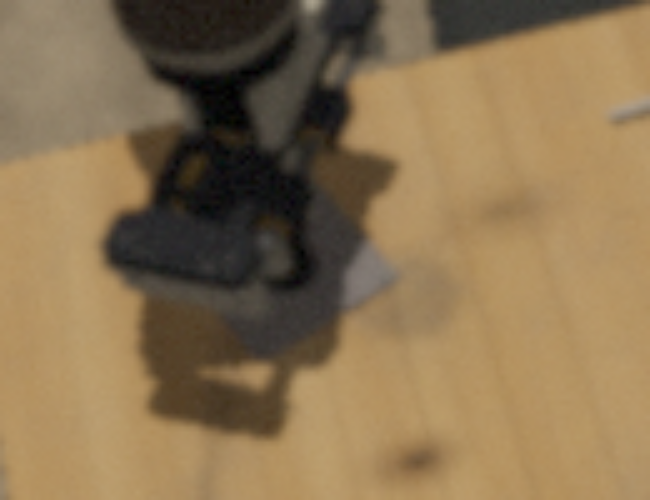

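The knob is held upright between the fingers, its pale cap at wrist (319,300), over the small-disc pad. I'll lower it.

Request:
{"name": "jog_arm", "arguments": {"increments": [{"slide":[-2,0,5],"roll":0,"gripper":0.12},{"slide":[-2,0,10],"roll":0,"gripper":0.12},{"slide":[-2,0,14],"roll":0,"gripper":0.12},{"slide":[-2,0,17.5],"roll":0,"gripper":0.12},{"slide":[-2,0,20],"roll":0,"gripper":0.12},{"slide":[-2,0,21.5],"roll":0,"gripper":0.12},{"slide":[-2,0,22.5],"roll":0,"gripper":0.12},{"slide":[-2,0,22.5],"roll":0,"gripper":0.12},{"slide":[-2,0,22.5],"roll":0,"gripper":0.12},{"slide":[-2,0,22.5],"roll":0,"gripper":0.12}]}}

```text
clock: 28.4
position: [0.3753, -0.2589, 0.0071]
ee_rot: [2.756, 1.507, 0.0]
force: [0.2, -0.5, 0.7]
width: 0.259
```

```bash
python3 go.py 374.9 -258.6 6.5 57
```

```text
t 28.40 p [ 375.3 -258.9    7.1] psi 57.3 q [ 0.68  0.51 -0.25  2.18  0.27  0.48 -0.35] F [ 0.2 -0.5  0.7] w 0.259 | slide [ 0.  -0.5  0.6] roll 0.006 tilt 0.01
```

Request:
{"name": "jog_arm", "arguments": {"increments": [{"slide":[0,0,0.6],"roll":0,"gripper":0.12},{"slide":[0,0,0.6],"roll":0,"gripper":0.27},{"slide":[0,0,0.6],"roll":0,"gripper":0.3},{"slide":[0,0,0.6],"roll":0,"gripper":0.35},{"slide":[0,0,0.6],"roll":0,"gripper":0.42},{"slide":[0,0,0.6],"roll":0,"gripper":0.5},{"slide":[0,0,0.6],"roll":0,"gripper":0.6},{"slide":[0,0,-8],"roll":0,"gripper":0.6},{"slide":[0,0,-26],"roll":0,"gripper":0.6},{"slide":[0,0,-50],"roll":0,"gripper":0.6}]}}

```text
clock: 29.23
position: [0.3743, -0.2581, 0.0569]
ee_rot: [-2.754, -1.506, 0.002]
force: [-0.2, 0.1, -0.2]
width: 0.598
```

```bash
python3 go.py 450 -420 200 40
```

```text
t 29.23 p [ 374.3 -258.1   56.9] psi 57.4 q [ 0.72  0.42 -0.3   2.14  0.21  0.61 -0.3 ] F [-0.2  0.1 -0.2] w 0.598 | slide [ -95.4  150.7 -143.5] roll 0.303 tilt 0.17
```

Retreat clear of the view, upward and to the right.

Request:
{"name": "jog_arm", "arguments": {"increments": [{"slide":[0,0,-25],"roll":0,"gripper":0.6},{"slide":[0,0,-55],"roll":0,"gripper":0.6},{"slide":[-15,20,-85],"roll":0.04,"gripper":0.6},{"slide":[-35,45,-115],"roll":0.1,"gripper":0.6},{"slide":[-55,75,-140],"roll":0.16,"gripper":0.6},{"slide":[-75,105,-143],"roll":0.22,"gripper":0.6},{"slide":[-88,130,-143],"roll":0.27,"gripper":0.6},{"slide":[-95,148,-143],"roll":0.3,"gripper":0.6},{"slide":[-95,150,-143],"roll":0.3,"gripper":0.6},{"slide":[-95,150,-143],"roll":0.3,"gripper":0.6}]}}

```text
clock: 30.07
position: [0.4505, -0.42, 0.1999]
ee_rot: [-2.95, -1.078, -0.0]
force: [-0.7, 0.3, 0.0]
width: 0.602
```

Run:
```python
from h import *
d=grab('top'); f=d['frame']; X=depthxyz(d); cv2.imwrite('pics/t7.png',f)
for n,x,y,h,p in [('hs',213,300,.02,(379.8,293.5)),('relay',278,188,.017,(663.8,119.5)),('reel',217,216,.036,(592.4,280.4)),('knob',428,297,.015,(374.9,-258.6))]:
    w=np.zeros((480,640),bool); w[y-22:y+22,x-22:x+22]=1
    m=w&(X[...,2]>h)&(X[...,2]<.06)&(d['depth']>0); P=X[m]
    if len(P)>3: print(n,m.sum(),rect(P),'mean',P.mean(0)*1000,'pad',p)
hsv=cv2.cvtColor(f,cv2.COLOR_BGR2HSV)
s=grab('side'); cv2.imwrite('pics/s7.png',s['frame'])
g=lambda a,x,y,r:cv2.resize(a[y-r:y+r,x-r:x+r],(260,260),interpolation=cv2.INTER_CUBIC)
F=s['frame']
cv2.imwrite('pics/c7.png',np.vstack([np.hstack([g(f,213,300,25),g(f,428,297,25),g(F,398,195,25)]),np.hstack([g(F,380,293,30),g(F,426,253,30),g(F,208,243,25)])]))
```

```text
hs 85 (array([379.03503418, 294.48721313]), 60.32326126098633, 43.72945022583008, -84.48682594299316) mean [377.93542608 294.09785178  30.89645108] pad (379.8, 293.5)
relay 194 (array([663.10992432, 118.67193604]), 48.25294876098633, 29.300918579101562, -64.19911575317383) mean [663.72254987 116.35023521  26.40751749] pad (663.8, 119.5)
reel 330 (array([592.34124756, 279.6232605 ]), 51.405113220214844, 48.99110794067383, 88.48905181884766) mean [591.86232095 279.13914484  41.99237671] pad (592.4, 280.4)
knob 65 (array([ 376.38891602, -258.51196289]), 21.722972869873047, 20.004188537597656, -34.21537780761719) mean [ 375.9779395  -258.49121831   20.47447926] pad (374.9, -258.6)
```

View pics/c7.png

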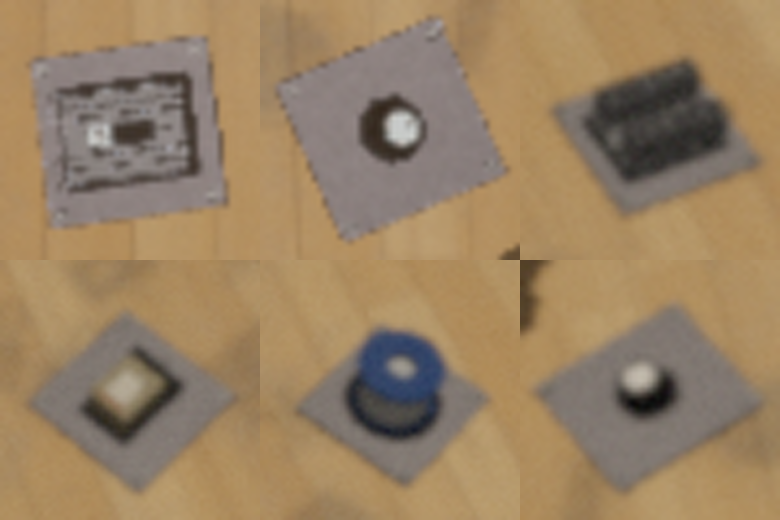

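All four lie flat and centred on their own outlines: offsets are 2 mm or less, angles are within about 1.5°, and heights match. The robot is clear of everything, so I'm handing in.

```bash
python3 -c "
from cell import arm
print(arm.sign_off())"
```

```text
the job is handed in; nothing more can be done
None
```

I set the heat sink, relay, solder reel and knob on their matching pads, let all four go, and handed the job in at about 30 s of the 88 s allowed. Sign-off gives no verdict.

The last overhead depth check, with the arm clear of everything, showed:

| Part | Offset from pad centre | Angle to outline | Top height |
|---|---|---|---|
| Heat sink | about 1 mm | about 1° | 31 mm (32 expected) |
| Relay | about 1 mm | about 1.5° | 26 mm (27 expected) |
| Reel | about 1 mm | round | 42 mm (42 expected) |
| Knob | about 1.5 mm | round | 20.5 mm (21 expected) |

- **Flatness:** the heights fit parts lying flat, and the last side and top crops show all four level.
- **Disagreements:** the wrist and overhead views differed by 1–2 mm on part positions, which is within the calibration.
- **Failed measurements:** two wrist-camera masks (relay and reel) and one early overhead depth check of the heat sink picked up other things. I replaced the wrist ones with hand-read pixels, and the heat sink with the later overhead check.

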